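# Shot of release spray for the spacer plate

### The arm

A 6-joint arm with a two-finger parallel gripper is mounted at the origin on the work surface. World frame = base frame: x ahead of the robot, y to its left, z up, the work surface at z = 0. Lengths are in mm, angles in degrees, forces in N, time in s.
With the tool pointing down it reaches from about 350 to 850 mm from the base axis. Payload 8.1 kg.
Tool frame: the origin (TCP) lies midway between the tips of the shut fingers; the grasp point (between the pads) lies 19 mm behind it; z points along the fingers, y is the direction in which the jaws open and shut (so a half turn about z gives the same grasp; the last joint's range is limited). The gripper opens to 85 mm and grips with 20 to 120 N. Pads are 22 mm wide; open, the fingers measure 114 mm over their backs; the gripper's body (76 mm by 85 mm) begins 54 mm behind the grasp point. The pads swing forward as they close: fully open they stand 13 mm farther back than shut.
Start: joints at [-81.211, 7.471, 85.268, -0, 87.261, -4.893], TCP at [141.942, -582.973, 231.292] pointing down, gripper open.
Joint ranges: [-169.43, 169.43], [-51.17, 129.36], [1.28, 143.12], [-76.62, 256.62], [0, 156.53], [-152.29, 152.29]. Speed limits (degrees/s): [136.94, 136.94, 159.86, 180, 180, 180].

### API

Orientations are given as [roll, pitch, yaw] about the fixed x, y, z axes, in that order (R = Rz(yaw) Ry(pitch) Rx(roll)).
In Python, from bench import r gives the robot as it stands.
- The arm moves only by the shell command python3 -m jog 'ROWS' [FORCE]. ROWS is JSON, a list of rows, each a list of 5 numbers: the shift along the tool's x, y, z in m, then the turn about the tool's z in rad, then the opening, from 0 (shut) to 1 (fully open). A call has 1 to 20 rows; each row is the pose to reach, as a shift and turn from the pose measured when the call began, along the tool's axes at that moment; what a row does not reach only later rows make up. A row lasts 1/10 s, in which the tool goes at most 50 mm and 8.59 degrees, less where a joint would pass 70% of its speed; a pose out of reach is approached as far as the arm can. A call with a gripper value outside its range is refused whole. The fingers move at their own pace and stop on an object; FORCE is the grip in N (left out, the last holds). Time passes only in rows, so rows that repeat a pose let the fingers close. It gives the time, the measured TCP pose, the force and the opening at its end, in the units of the state.
- r.sense(): the state, without advancing time (a new reading comes with each control period).
- r.snapshot(name): name is "scene" or "side" or "wrist"; returns a dict with "pixels" (480x640x3 uint8, red, green, blue), "K" (3x3 intrinsics, pixels), "R" (3x3) and "t" (3): a world point X has camera coordinates R X + t. Camera axes: x right, y down, z forward; pixel columns grow to the right and rows downward; lengths in mm; the calibration is good to about 2 mm. A picture is of the moment at which its call begins. There is no depth.
- r.hand_in(): hands the job in, once; it reports no verdict.
The state is a dict: "time": time; "joint_pos": joint angles; "qd": joint speeds; "joint_efforts": joint torques, N m; "tool_pos": TCP position; "tcp_rot": TCP orientation; "ft_force": force on the tool from outside, world axes, zero at the start; "wrist_torque": the same for the moment, N m; "finger_gap": finger opening in mm.
Only numpy, scipy, OpenCV 4.12 (cv2) and the standard library are available. Lean on these libraries where they do the work, as an engineer would, in place of code of your own. Each camera call takes 0.05 s, during which the arm holds its last target.

### The job

The zinc-plated spacer plate needs a shot of release spray before it goes under the hand press. From above, push the orange nozzle cap of the canister that faces the plate all the way down, then let go so that it springs fully back up. Do not press the blue cap of the air canister beside it.

Things in the scene. Friction and masses are not known exactly. Their poses are not given: they have to be found in the camera images.
- orange_cap_top (a point): Centre of the flat top of the orange nozzle cap (38 mm across, 25 mm high) on a white, orange-banded canister fixed upright on a board, to the left or right. Up, it is 202 mm above the bench, the highest point of the fixture; it moves straight down only. z is up; -x points where the nozzle does, to the upright spacer plate (120 mm wide, 10 mm thick, top edge 144 mm above the bench) 135 mm away.
- orange_cap (a joint): How far the orange cap is pressed down, in m: 0 is up (rest), 0.010 fully down against a hard stop. A spring holds it up: it starts to move at about 2 N, reaches the stop at about 6 N, and returns by itself when let go.
- blue_cap_top (a point): Centre of the flat top of the blue nozzle cap on a like canister, grey with a blue band (cap 38 mm across, top 202 mm above the bench), which faces an upright cream brick sample, top 126 mm above the bench. Same axes and spring as the orange cap. Not to be pressed. The two canisters stand at least 280 mm apart.

How it is judged:
By the outcome, as a careful person would: the job done as asked, in the order asked, and still so for the second after the job is handed in, with the robot touching nothing.
It also fails if it takes over 26 s, if anything falls off the work surface, if the arm or the gripper's body presses on something with over 40 N, if the wrist force passes 120 N, or if a joint passes its speed limit or range.

## Working session

There is one attempt and no reset: what is moved stays moved. The work goes in short steps, Python scripts to look and compute and a shell command to move; the robot and the scene stay as the last step left them, time stands still between calls to the robot, and variables do not carry over. Pictures are saved under pics/ and viewed, and the job is handed in when it is done.

```bash
mkdir -p pics
python3 - <<'E'
from bench import r
import cv2,json
s=r.sense();print(s['time'],s['tool_pos'],s['tcp_rot'],s['finger_gap'],s['ft_force'])
for n in ("scene","side"):
    d=r.snapshot(n)
    cv2.imwrite(f'pics/{n}1.png',d['pixels'][:,:,::-1])
    print(n,d['K'],d['R'],d['t'])
E
```

```text
0.0 [ 141.8667162  -582.41515889  230.25246302] [-1.79894698e+02 -8.23035587e-03  1.36833401e+01] 85.68428184080175 [-0.48537243  0.10984755  0.49972064]
scene [[567.88746241   0.         316.13313148]
 [  0.         567.88746241 242.21571314]
 [  0.           0.           1.        ]] [[-0.07536791  0.99710481  0.01008336]
 [ 0.83001774  0.06833604 -0.55353476]
 [-0.55262123 -0.03334939 -0.83276503]] [  42.91235852 -374.54254313 1527.62415625]
side [[605.60314209   0.         325.29437175]
 [  0.         605.60314209 233.05358738]
 [  0.           0.           1.        ]] [[ 0.98629481 -0.16494487 -0.00396806]
 [-0.11116636 -0.6465679  -0.75471319]
 [ 0.12192045  0.74481081 -0.65604288]] [-578.77494003  248.31070162 1124.40665344]
```

View pics/scene1.png

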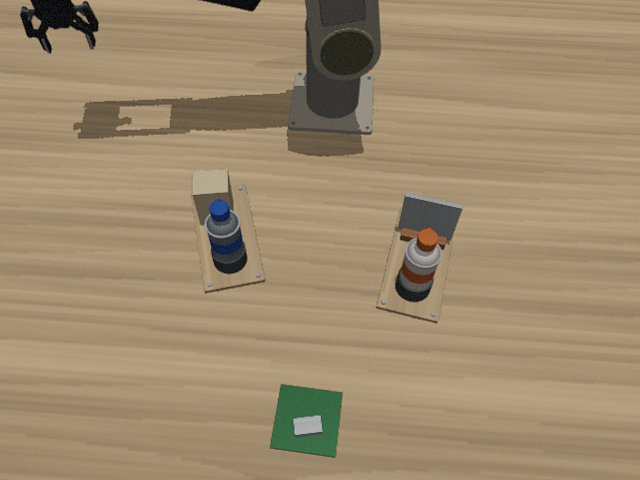

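View pics/side1.png

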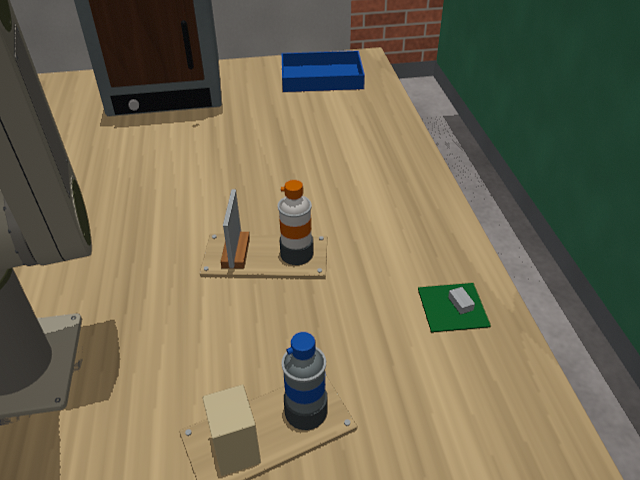

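The orange-capped canister shows at scene (428,238) and side (293,188), facing the grey plate. The blue one is at scene (220,210) and side (303,345), facing the cream brick. Next I'll measure the caps.

```bash
cat > h.py <<'E'
import cv2,numpy as np
def ray(d,uv):
    c=-d['R'].T@d['t']; v=d['R'].T@np.linalg.inv(d['K'])@np.array([uv[0],uv[1],1.]); return c,v/np.linalg.norm(v)
def plane(d,uv,z):
    c,v=ray(d,uv); return c+v*(z-c[2])/v[2]
def tri(a,ua,b,ub):
    P=[x['K']@np.c_[x['R'],x['t']] for x in(a,b)]
    X=cv2.triangulatePoints(P[0],P[1],np.array(ua,float).reshape(2,1),np.array(ub,float).reshape(2,1))[:,0]
    return X[:3]/X[3]
def proj(d,X):
    p=d['K']@(d['R']@np.array(X,float)+d['t']); return p[:2]/p[2]
E
python3 - <<'E'
from h import *
from bench import r
a=r.snapshot('scene');b=r.snapshot('side')
for n,d,(u,v),(u2,v2) in(('scene',a,(428,238),(220,210)),('side',b,(293,188),(303,345))):
    im=d['pixels']; 
    c=[cv2.resize(im[y-22:y+22,x-25:x+25],None,fx=8,fy=8,interpolation=cv2.INTER_CUBIC) for x,y in((u,v),(u2,v2))]
    cv2.imwrite(f'pics/{n}_crop.png',np.hstack(c)[:,:,::-1])
    hsv=cv2.cvtColor(im,cv2.COLOR_RGB2HSV)
    for nm,lo,hi,(x,y) in(('or',(5,180,90),(18,255,255),(u,v)),('bl',(105,150,60),(125,255,255),(u2,v2))):
        m=cv2.inRange(hsv,lo,hi)
        k,lab,st,ce=cv2.connectedComponentsWithStats(m)
        for i in range(1,k):
            if st[i,4]>60 and abs(ce[i]-[x,y]).max()<25: print(n,nm,st[i],ce[i], hsv[st[i,1]+4,int(ce[i][0])])
E
```

```text
scene or [418 228  20  18 223] [427.74439462 236.70403587] [ 12 185 170]
scene bl [210 199  19  23 341] [219.20234604 210.11730205] [109 183 145]
side or [281 180  22  19 252] [292.06746032 188.07142857] [ 16 255 177]
side bl [287 332  28  28 578] [302.10553633 345.80449827] [107 216 151]
```

```bash
python3 -c "
import cv2,numpy as np
cv2.imwrite('pics/crops.png',cv2.resize(np.vstack([cv2.imread('pics/scene_crop.png'),cv2.imread('pics/side_crop.png')]),None,fx=.8,fy=.8))"
```

```text
(no output)
```

View pics/crops.png

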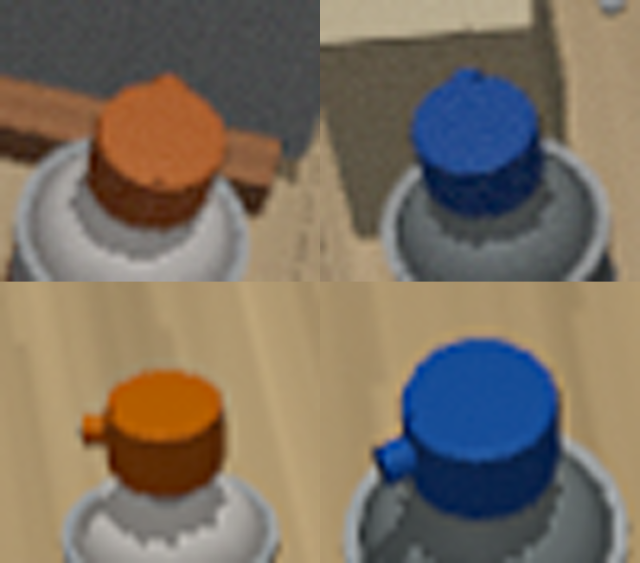

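The crops separate each cap's bright top ellipse from its darker side. I'll segment the tops by brightness, fit ellipses and triangulate. I'll also compute plate and board landmarks to check against.

Run:
```python
from h import *
from bench import r
a=r.snapshot('scene');b=r.snapshot('side')
C={}
for n,d,U in(('scene',a,dict(o=(428,237),b=(219,208))),('side',b,dict(o=(293,185),b=(303,341)))):
    S=4
    im=cv2.resize(cv2.GaussianBlur(d['pixels'],(3,3),0),None,fx=S,fy=S,interpolation=cv2.INTER_CUBIC)
    hsv=cv2.cvtColor(im,cv2.COLOR_RGB2HSV)
    for k,(x,y) in U.items():
        v0=np.median(hsv[y*S-8:y*S+8,x*S-8:x*S+8].reshape(-1,3),axis=0)
        lo=np.clip([v0[0]-8,110,v0[2]*.8],0,255); hi=np.array([v0[0]+8,255,255])
        m=cv2.inRange(hsv,lo,hi); m=cv2.morphologyEx(m,cv2.MORPH_OPEN,cv2.getStructuringElement(cv2.MORPH_ELLIPSE,(25,25)))
        nl,lab,st,ce=cv2.connectedComponentsWithStats(m); l=lab[y*S,x*S]
        cs,_=cv2.findContours((lab==l).astype(np.uint8),cv2.RETR_EXTERNAL,cv2.CHAIN_APPROX_NONE)
        e=cv2.fitEllipse(cv2.convexHull(cs[0])); c=(np.array(e[0])+.5)/S-.5
        C[n,k]=c; print(n,k,v0,l,st[l],c,np.array(e[1])/S,e[2],'z202',plane(d,c,202).round(1))
for k,man in(('o',((427.7,236.6),(293.2,184.9))),('b',((219,207.8),(302.6,341)))):
    print(k,tri(a,C['scene',k],b,C['side',k]).round(1),'manual',tri(a,man[0],b,man[1]).round(1))
```

```text
scene o [ 12. 184. 172.] 1 [1673  914   82   67 3993] [427.86102295 236.5050354 ] [16.16337013 20.12929535] 105.92993927001953 z202 [556.6 203.2 202. ]
scene b [109. 189. 143.] 1 [ 839  797   75   63 3543] [218.50854492 206.77351379] [15.35674477 18.56285477] 80.4713363647461 z202 [ 520.7 -191.6  202. ]
side o [ 16. 255. 177.] 1 [1137  716   76   47 2750] [293.1036377  184.27978516] [11.64970589 18.82419586] 87.69561767578125 z202 [556.4 203.5 202. ]
side b [107. 216. 151.] 2 [1164 1329   95   75 5461] [302.37307739 341.08615112] [18.5564003 23.3975544] 86.5180892944336 z202 [ 520.4 -192.8  202. ]
o [556.4 203.3 202. ] manual [556.3 203.  201. ]
b [ 520.3 -191.9  201.2] manual [ 521.1 -190.8  199.6]
```

Both views agree. The orange cap top is at (556.4, 203.3, 202.0), matching the stated 202 mm height. The blue cap is 397 mm away, which meets the 280 mm minimum, and orange is within reach at r=592. A straight line passes about 150 mm clear of the blue canister. I'll raise 70 mm, shut the gripper, and go half way.

```bash
python3 -m jog '[[0,0,-0.03,0,0],[0,0,-0.07,0,0],[0.015,-0.017,-0.07,0,0],[0.044,-0.05,-0.07,0,0],[0.074,-0.083,-0.07,0,0],[0.103,-0.116,-0.07,0,0],[0.132,-0.15,-0.07,0,0],[0.162,-0.183,-0.07,0,0],[0.191,-0.216,-0.07,0,0],[0.221,-0.25,-0.07,0,0],[0.25,-0.283,-0.07,0,0],[0.28,-0.316,-0.07,0,0],[0.294,-0.333,-0.07,0,0],[0.294,-0.333,-0.07,0,0]]' 40
```

```text
time: 1.7
tool_pos: [349.8, -187.5, 301.4]
tcp_rot: [-180.0, -0.1, 13.9]
ft_force: [-0.4, -0.3, -0.2]
finger_gap: -0.6
```

```bash
python3 -m jog '[[0.015,-0.016,0,0,0],[0.044,-0.049,0,0,0],[0.074,-0.082,0,0,0],[0.103,-0.115,0,0,0],[0.132,-0.148,0,0,0],[0.162,-0.181,0,0,0],[0.191,-0.214,0,0,0],[0.22,-0.247,0,0,0],[0.25,-0.28,0,0,0],[0.28,-0.313,0,0,0],[0.294,-0.33,0,0,0],[0.294,-0.33,0,0,0],[0.294,-0.33,0,0,0]]' 40
python3 - <<'E'
from h import *
from bench import r
s=r.sense();print(s['time'],s['tool_pos'],s['tcp_rot'],s['ft_force'],s['finger_gap'])
d=r.snapshot('wrist');cv2.imwrite('pics/w1.png',d['pixels'][:,:,::-1]);print('proj cap',proj(d,[556.4,203.3,202]))
d2=r.snapshot('side');cv2.imwrite('pics/s2.png',cv2.resize(d2['pixels'][60:300,150:450],None,fx=2,fy=2)[:,:,::-1])
p=np.array(s['tool_pos']);dl=np.array([556.4,203.3,202])-p
c,q=np.cos(np.radians(s['tcp_rot'][2])),np.sin(np.radians(s['tcp_rot'][2]))
print('tool shift',dl[0]*c+dl[1]*q,dl[0]*q-dl[1]*c,-dl[2])
E
```

```text
time: 3.0
tool_pos: [556.0, 202.8, 301.3]
tcp_rot: [180.0, 0.0, 13.9]
ft_force: [0.6, 0.2, -0.3]
finger_gap: 0.1
3.0 [555.99821163 202.77066633 301.33403946] [1.79998729e+02 5.77197589e-03 1.39265739e+01] [ 0.61910973  0.17983071 -0.34269319] 0.11864018677431527
proj cap [318.08268933 246.66328405]
tool shift 0.5173768798101255 -0.41707216868173735 99.33403946140515
```

View pics/w1.png

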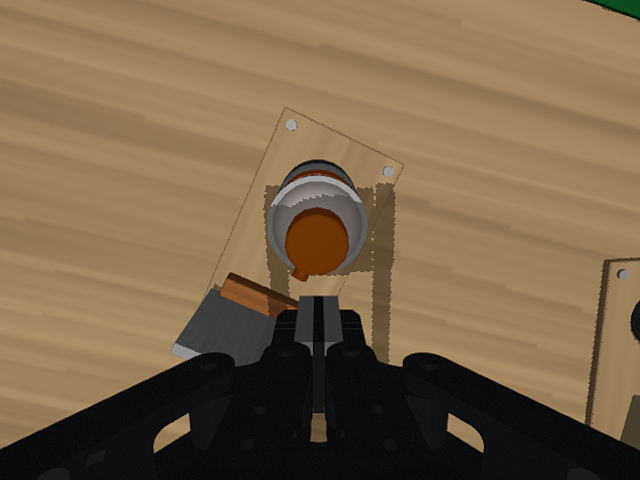

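View pics/s2.png

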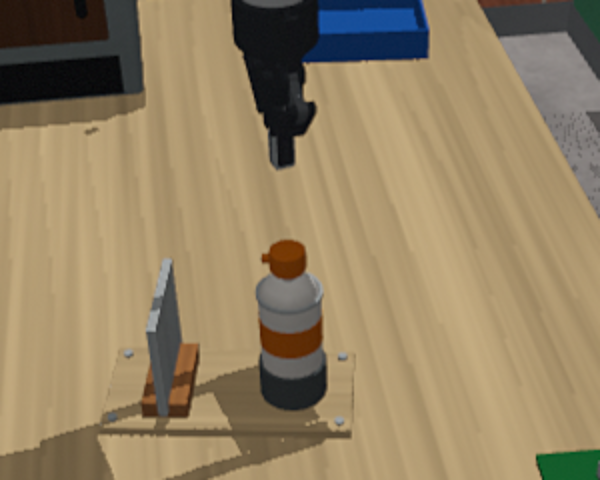

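The wrist view shows the orange cap at (317,242), against a projected (318,247). That is about 3 mm, within calibration on a 38 mm cap. The shut fingers are at (318,300), in line with the cap and with the nozzle pointing to the plate. The side view shows the fingers directly over the cap. I'll descend to about 8 mm above it.

```bash
python3 -m jog '[[0.001,0,0.01,0,0],[0.001,0,0.03,0,0],[0.001,0,0.05,0,0],[0.001,0,0.07,0,0],[0.001,0,0.085,0,0],[0.001,0,0.091,0,0],[0.001,0,0.091,0,0],[0.001,0,0.091,0,0]]' 40
```

```text
time: 3.9
tool_pos: [557.4, 202.4, 211.9]
tcp_rot: [-180.0, -0.1, 13.8]
ft_force: [0.0, -0.5, 0.7]
finger_gap: -0.4
```

```bash
python3 -m jog '[[0,0,0.004,0,0],[0,0,0.007,0,0],[0,0,0.010,0,0],[0,0,0.012,0,0],[0,0,0.014,0,0],[0,0,0.014,0,0],[0,0,0.014,0,0]]' 40
```

```text
time: 4.6
tool_pos: [557.6, 202.4, 198.3]
tcp_rot: [-180.0, -0.2, 13.8]
ft_force: [-0.4, -0.1, 3.0]
finger_gap: 0.1
```

Contact is at the expected height, with 3.0 N at about 3.7 mm of press. Continuing in small steps.

```bash
python3 -m jog '[[0,0,0.002,0,0],[0,0,0.004,0,0],[0,0,0.006,0,0],[0,0,0.006,0,0],[0,0,0.006,0,0]]' 40
```

```text
time: 5.1
tool_pos: [557.6, 202.5, 192.4]
tcp_rot: [-180.0, -0.2, 13.8]
ft_force: [-1.8, -1.4, 6.0]
finger_gap: 0.3
```

```bash
python3 -m jog '[[0,0,0.001,0,0],[0,0,0.002,0,0],[0,0,0.002,0,0],[0,0,0.002,0,0]]' 40
```

```text
time: 5.5
tool_pos: [557.7, 202.5, 192.0]
tcp_rot: [-180.0, -0.2, 13.8]
ft_force: [-7.1, -2.0, 14.1]
finger_gap: -0.3
```

The force rose from 6 N to 14 N while the tool barely moved (z 192.4 to 192.0), so the cap is on the hard stop. I'll take a picture, then lift clear.

```bash
python3 - <<'E'
from h import *
from bench import r
s=r.sense();print(s['ft_force'],s['tool_pos'])
d2=r.snapshot('side');cv2.imwrite('pics/s3.png',cv2.resize(d2['pixels'][100:280,200:400],None,fx=3,fy=3)[:,:,::-1])
E
python3 -m jog '[[0,0,-0.003,0,0],[0,0,-0.008,0,0],[0,0,-0.015,0,0],[0,0,-0.03,0,0],[0,0,-0.06,0,0],[0,0,-0.09,0,0],[0,0,-0.11,0,0],[0,0,-0.11,0,0],[0,0,-0.11,0,0],[0,0,-0.11,0,0]]' 40
python3 - <<'E'
from h import *
from bench import r
s=r.sense();print(s['time'],s['ft_force'],s['tool_pos'])
b=r.snapshot('side');a=r.snapshot('scene')
for n,d,old in(('scene',a,'pics/scene1.png'),('side',b,'pics/side1.png')):
    cv2.imwrite(f'pics/{n}4.png',d['pixels'][:,:,::-1])
    o=cv2.imread(old)[:,:,::-1]
    for nm,im in(('before',o),('after',d['pixels'])):
        hsv=cv2.cvtColor(np.ascontiguousarray(im),cv2.COLOR_RGB2HSV)
        for k,(lo,hi,(x,y)) in dict(o=((5,180,90),(18,255,255),(428,238) if n=='scene' else (293,188)),b=((105,150,60),(125,255,255),(220,210) if n=='scene' else (303,345))).items():
            q,l,st,ce=cv2.connectedComponentsWithStats(cv2.inRange(hsv,lo,hi))
            for i in range(1,q):
                if st[i,4]>60 and abs(ce[i]-[x,y]).max()<20: print(n,nm,k,st[i],ce[i].round(2))
print('10mm = px',proj(b,[556.4,203.3,202])-proj(b,[556.4,203.3,192]))
E
```

```text
[-7.13486905 -1.99292163 14.08548096] [557.6546439  202.47002766 191.96124919]
time: 6.55
tool_pos: [556.7, 202.2, 300.5]
tcp_rot: [-180.0, -0.1, 13.8]
ft_force: [-0.4, -0.5, -1.0]
finger_gap: 0.2
6.55 [-0.44660837 -0.48167694 -0.95211232] [556.68759455 202.19142514 300.45956428]
scene before o [418 228  20  18 229] [427.72 236.87]
scene before b [210 199  19  23 340] [219.17 210.08]
scene after o [418 228  20  19 234] [427.6  237.12]
scene after b [210 199  20  23 342] [219.2  210.04]
side before o [281 180  22  19 252] [292.   188.09]
side before b [287 332  28  28 578] [302.11 345.8 ]
side after o [281 180  22  19 289] [292.46 188.78]
side after b [287 332  28  28 579] [302.08 345.81]
10mm = px [-0.19304835 -4.01593235]
```

View pics/s3.png

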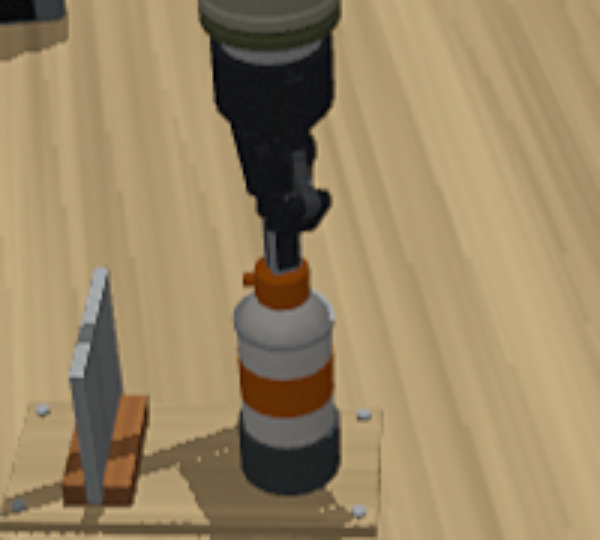

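View pics/side4.png

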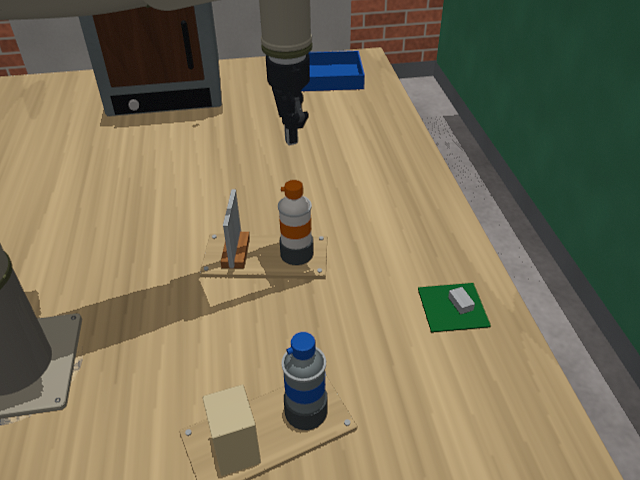

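While pressed, the cap sat down on the canister's shoulder. After release its bounding box in the side view is back to the original (top row 180; 10 mm would shift it 4 px). The blue cap is unchanged and the robot is 100 mm clear.

```bash
python3 -c "
from bench import r
print(r.hand_in())"
```

```text
the job is handed in; nothing more can be done
None
```

I pressed the orange nozzle cap down to its stop with the shut fingertips, then lifted away and let it spring back up. The job was handed in about 6.6 s into the 26 s limit.

- **Position:** both fixed cameras put the cap top at (556, 203, 202) mm, matching the stated 202 mm height. The wrist view differed by about 3 mm, which is slightly over the 2 mm calibration but well inside the 38 mm cap.
- **Press:** the force read 3.0 N at z 198.3 and 6.0 N at z 192.4. It then rose to 14 N at z 192.0, where the tool barely moved any further, so the cap was on its stop. There was also about 7 N of sideways force at that point.
- **Release:** the robot ended 100 mm above the cap, touching nothing, with about 1 N on the wrist, which is sensor noise. In the side view the cap's top edge is back on its original pixel row, where a 10 mm press would shift it 4 pixels. The cap's visible area in that view differs somewhat from before, probably because of shadow.
- **Blue cap:** it looks the same in both views as before the press, and the arm did not touch it.

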